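# Tighten the cheese press by one turn

### The arm

A 6-joint arm with a two-finger parallel gripper is mounted at the origin on a cart in front of the work surface, level with it; the furniture and walls round the work are solid. World frame = base frame: x ahead of the robot, y to its left, z up, the work surface at z = 0. Lengths are in m, angles in rad, forces in N, time in s.
With the tool pointing down it reaches from about 0.3 to 0.775 m from the base axis. Payload 14.6 kg.
Tool frame: the origin (TCP) lies at the very end of the fingers, on their centre line; the grasp point (between the pads) lies 19 mm behind it; y points along the fingers, x is the direction in which the jaws open and shut, and the axes are right-handed (so a half turn about y gives the same grasp; the last joint's range is limited). The gripper opens to 94 mm and grips with 3 to 60 N. Pads are 16 mm wide; open, the fingers measure 119 mm over their backs; the gripper's body (75 mm by 177 mm) begins 78 mm behind the grasp point.
Start: joints at [-1.297, 0.3, 1.521, -0, 1.321, -0.067], TCP at [0.184, -0.518, 0.205] pointing down, gripper open.
Joint ranges: [-3.03, 3.03], [-0.79, 2.21], [0.23, 2.52], [-1.04, 4.18], [0, 3.07], [-2.55, 2.55]. Speed limits (rad/s): [2.22, 2.22, 2.57, 3.14, 3.14, 3.14].

### API

Orientations are given as [roll, pitch, yaw] about the fixed x, y, z axes, in that order (R = Rz(yaw) Ry(pitch) Rx(roll)).
In Python, from station import * gives the robot as it stands.
- The arm moves only by the tool send_rows, never from a script. Its argument "series" is text: rows parted by semicolons, each of 7 numbers parted by spaces: the turn, a rotation vector about the tool's x, y, z in units of 5 degrees (1.0 is 5 degrees), then the shift along the tool's x, y, z in cm, then the opening, from -1 (shut) to 1 (fully open). A call has exactly 10 rows; each row is the pose to reach, as a shift and turn from the pose commanded when the call began, along the tool's axes at that moment; what a row does not reach only later rows make up. A row lasts 1/12 s, in which the tool goes at most 41.7 mm and 7.16 degrees, less where a joint would pass 70% of its speed; a pose out of reach is approached as far as the arm can. A call with a gripper value outside its range is refused whole. The fingers move at their own pace and stop on an object; "newtons" is the grip in N (left out, the last holds). Time passes only in rows, so rows that repeat a pose let the fingers close, or fill a call up. It gives the time, the measured TCP pose, the force and the opening at its end, in the units of the state.
- get_obs(): the state, without advancing time (a new reading comes with each control period).
- camera(name): name is "side" or "top"; returns the picture (420x560x3 uint8, red, green, blue); there is no depth.
- camera_info(name): a dict with "K" (3x3 intrinsics, pixels), "R" (3x3) and "t" (3): a world point X has camera coordinates R X + t. Camera axes: x right, y down, z forward; pixel columns grow to the right and rows downward; lengths in m; the calibration is good to about 2 mm. A picture is of the moment at which its call begins. camera_info takes no time and is no camera call.
- hand_in(): hands the job in, once; it reports no verdict.
The state is a dict: "time_s": time; "qpos": joint angles; "joint_vel": joint speeds; "tau": joint torques, N m; "ee_pos": TCP position; "eef_rot": TCP orientation; "force": force on the tool from outside, world axes, zero at the start; "moment": the same for the moment, N m; "grip_width": finger opening in m.
Only numpy, scipy, OpenCV 4.12 (cv2) and the standard library are available. Lean on these libraries where they do the work, as an engineer would, in place of code of your own. Each camera call takes 0.05 s, during which the arm holds its last target. There are 200 camera calls.

### The job

Tighten the cheese press by exactly one full turn: with the fingers, push the upright black handle of its hand wheel clockwise (seen from above) all the way round, until the handle stands at the red mark again, as it does now, and then take the fingers away. Only push the handle with the fingertips or the outside of the fingers, do not take it between them; do not wind the wheel backwards or past the mark, do not lift, tip or shove the press along the worktop, and leave the mug, the jars and the timer alone.

Things in the scene. Friction and masses are not known exactly. Their poses are not given: they have to be found in the camera images.
- press: Cheese press standing loose on the worktop, about 4 kg: round steel drip tray (216 mm diameter), two posts, crossbar, white perforated mould, a level aluminium hand wheel on top. Origin: centre of the tray's underside; the z axis (up) is the wheel's axle; +x points to the red mark. Stands mid-worktop at any yaw. Stays put under the light push the wheel needs; may slide above 15 N.
- wheel (a joint): Angle of the hand wheel (rad): 0 at the start, when the handle stands next to the red mark; grows clockwise seen from above; 6.283 is one full turn. No stop there: it turns on to 9.5. Needs about 1.6 N at the handle and stays where it is left. A screw in its middle goes down 8 mm a turn; its top is 147 mm above the worktop at the start.
- wheel_center (a point): Centre of the hand wheel, on its axle, 100 mm above the worktop. The rim is a round bar 14 mm thick on a circle of 75 mm radius (164 mm over all), its top 107 mm above the worktop; three spokes, hub 38 mm wide.
- handle: Upright black handle on the wheel's rim at the end of one spoke, 75 mm from the axle: round, 26 mm in diameter, 44 mm high, from 109 to 153 mm above the worktop. Origin at its centre, half-way up (131 mm); z up; x points outwards from the axle.
- mark (a point): Red mark on top of one of the posts, fixed to the press, 94 mm from the axle, just outside the rim; 104 mm above the worktop, lower than the rim's top. The handle is next to it, on the same line from the axle, at the start and after a full turn.
- mug: Dark green mug, 92 x 128 x 95 mm, loose bystander behind the press; origin at the centre of its underside.
- clip_jar: Glass storage jar with a white clip lid, 75 x 66 x 107 mm, loose bystander behind the press; origin at the centre of its underside.
- spice_jar: Spice jar with a black cap, 41 mm diameter, 105 mm high, loose bystander behind the press; origin at the centre of its underside.
- kitchen_timer: Red and white round kitchen timer, 60 mm diameter, 48 mm high, loose bystander behind the press; origin at the centre of its underside.

How it is judged:
By the outcome, as a careful person would: the job done as asked, in the order asked, and still so for the second after the job is handed in, with the robot touching nothing.
It also fails if it takes over 58 s, if anything falls off the work surface, if the arm or the gripper's body presses on something with over 40 N, if the wrist force passes 120 N, or if a joint passes its speed limit or range.

## Working session

There is one attempt and no reset: what is moved stays moved. The work goes in short steps, Python scripts to look and compute and a tool call to move; the robot and the scene stay as the last step left them, time stands still between calls to the robot, and variables do not carry over. Pictures are saved under pics/ and viewed, on a budget of 10 in all, crops included, one or two more only if the job needs it, and the job is handed in when it is done.

Besides the shell and the picture viewer there is one more tool, called after "Request:" by a JSON object that holds its "fn" and its "kwargs". send_rows: Moves the arm, as the interface text tells. Its arguments: {"type":"object","properties":{"series":{"type":"string"},"newtons":{"type":"number"}},"required":["series"]}

```bash
ls; mkdir -p pics
python3 - <<'E'
from station import *
import cv2,numpy as np
for n in("top","side"):
    im=camera(n); cv2.imwrite(f"pics/{n}0.png",im[:,:,::-1]); i=camera_info(n); print(n,i["K"].round(1).tolist(),i["R"].round(3).tolist(),i["t"].round(3).tolist())
o=get_obs();print(o)
E
```

```text
pics
top [[408.4, 0.0, 277.3], [0.0, 408.4, 205.2], [0.0, 0.0, 1.0]] [[0.029, -0.997, 0.074], [-0.997, -0.034, -0.064], [0.067, -0.072, -0.995]] [-0.007, 0.607, 1.037]
side [[472.8, 0.0, 274.6], [0.0, 472.8, 206.1], [0.0, 0.0, 1.0]] [[-0.993, -0.113, -0.021], [-0.023, 0.371, -0.928], [0.113, -0.922, -0.371]] [0.605, 0.087, 0.988]
{'time_s': 0.1, 'qpos': array([-1.29658165e+00,  3.00417621e-01,  1.52154903e+00,  1.08753926e-05,
        1.32071513e+00, -6.65701936e-02]), 'joint_vel': array([ 0.00162543,  0.00029507, -0.0013688 , -0.00151961,  0.00078237,
       -0.00141432]), 'tau': array([ 3.00133841e-03, -5.32642865e+01, -3.53282046e+01,  7.09149381e-02,
        2.35203240e-02, -5.43443230e-05]), 'ee_pos': array([ 0.1837716 , -0.51812167,  0.20492923]), 'eef_rot': array([-1.57071337e+00,  1.08601785e-03, -1.23001411e+00]), 'force': array([ 0.02613092,  0.78925483, -0.4610614 ]), 'moment': array([-0.04593414, -0.00151784,  0.01971755]), 'grip_width': 0.09358054365437096}
```

View pics/top0.png

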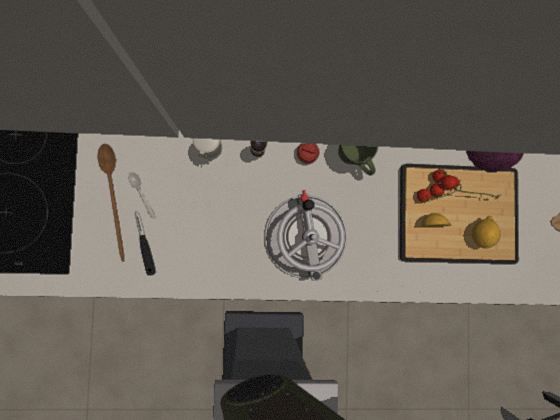

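View pics/side0.png

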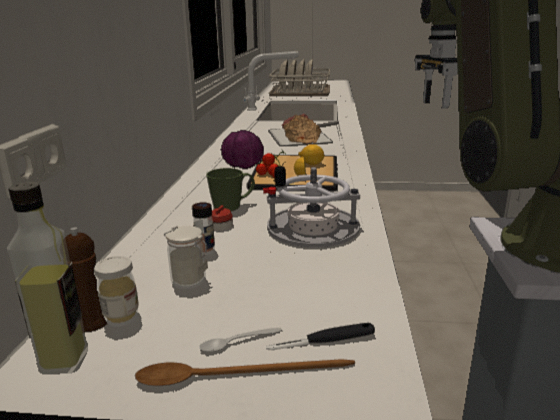

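The top view shows the wheel centred near (305,235), the handle at (308,205) and the red mark at (305,195). Up in the picture is +x. The bystanders lie behind at rows 140–165. The side view shows the handle at (280,175), with the wheel around (313,187).

```bash
cat > h.py <<'E'
from station import *
import cv2,numpy as np
def ray(n,uv,z):
    c=camera_info(n);K,R,t=map(np.array,(c["K"],c["R"],c["t"]))
    o=-R.T@t; d=R.T@np.linalg.inv(K)@np.array([uv[0],uv[1],1.]); return o+d*(z-o[2])/d[2]
def proj(n,X):
    c=camera_info(n);K,R,t=map(np.array,(c["K"],c["R"],c["t"]))
    p=K@(R@np.array(X)+t); return p[:2]/p[2]
def blob(m):
    n,l,s,c=cv2.connectedComponentsWithStats(m.astype(np.uint8)); return [(c[i].round(2).tolist(),s[i].tolist()) for i in range(1,n) if s[i,4]>8]
E
python3 - <<'E'
from h import *
im=cv2.imread("pics/top0.png")
b,g,r=[im[...,k].astype(int) for k in range(3)]
roi=np.zeros(b.shape,bool); roi[180:290,255:355]=1
print("red",blob(roi&(r>90)&(r-g>50)))
print("blk",blob(roi&(im.max(2)<40)))
cr=cv2.resize(im[180:290,250:360],None,fx=5,fy=5,interpolation=cv2.INTER_CUBIC)
s=cv2.imread("pics/side0.png")[155:250,250:370]
s=cv2.resize(s,None,fx=2,fy=2,interpolation=cv2.INTER_CUBIC)
cv2.imwrite("pics/crop.png",cr)
E
```

```text
red [([304.29, 196.0], [301, 190, 8, 11, 49])]
blk [([306.45, 205.05], [302, 200, 12, 10, 56])]
```

View pics/crop.png

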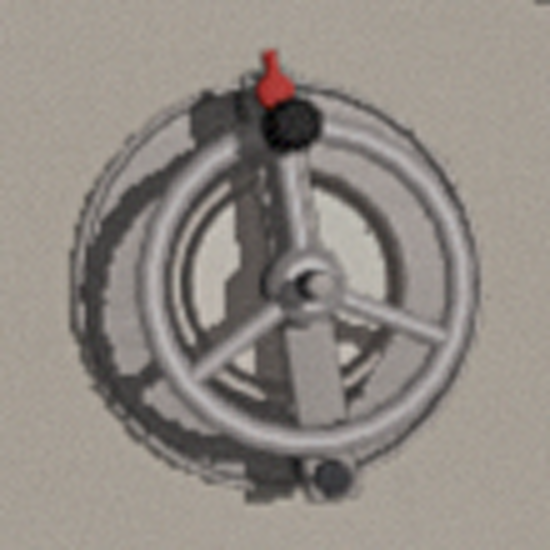

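Run:
```python
from h import *
f=lambda x,y:((x+.5)/5-.5+250,(y+.5)/5-.5+180)
P={k:ray("top",f(*p),.1)[:2] for k,p in dict(L=(140,285),R=(474,285),T=(308,118),B=(308,453)).items()}
for k in P: print(k,P[k].round(4))
c=np.array([(P['T'][0]+P['B'][0])/2,(P['L'][1]+P['R'][1])/2]);print("c",c, P['T'][0]-P['B'][0],P['L'][1]-P['R'][1])
h=ray("top",f(292,123),.153)[:2];m=ray("top",f(276,93),.104)[:2];q=ray("top",f(331,478),.104)[:2]
for n,p in(("handle",h),("mark",m),("post",q)): d=p-c;print(n,p.round(4),np.linalg.norm(d).round(4),np.degrees(np.arctan2(d[1],d[0])).round(1))
hub=ray("top",f(303,279),.115)[:2];print("hub",hub, "side proj handle",proj("side",[*h,.131]),proj("side",[*c,.147]))
i=camera_info("top");print(-np.array(i["R"]).T@i["t"])
```

```text
L [0.5265 0.0153]
R [ 0.5311 -0.146 ]
T [ 0.6089 -0.0634]
B [ 0.449  -0.0672]
c [ 0.52893899 -0.06534276] 0.15989032771588174 0.1612723094578153
handle [ 0.6024 -0.0479] 0.0755 13.4
mark [ 0.6201 -0.047 ] 0.0929 11.4
post [ 0.4378 -0.0779] 0.092 -172.2
hub [ 0.53161842 -0.06051883] side proj handle [278.6396845 176.3255579] [312.11566858 167.55276554]
[0.53610891 0.08837575 1.07191494]
```

Request:
{"fn": "send_rows", "kwargs": {"series": "0 -1.4 0 -1.7 0 2.7 -1; 0 -2.8 0 -3.5 0 5.4 -1; 0 -4.2 0 -5.2 0 8.1 -1; 0 -5.6 0 -6.9 0 10.8 -1; 0 -7.0 0 -8.7 0 13.5 -1; 0 -8.4 0 -10.4 0 16.3 -1; 0 -9.8 0 -12.1 0 19.0 -1; 0 -11.2 0 -13.9 0 21.7 -1; 0 -12.6 0 -15.6 0 24.4 -1; 0 -14.08 0 -17.3 0 27.1 -1", "newtons": 20}}

```text
time_s: 0.93
ee_pos: [0.382, -0.2632, 0.2053]
eef_rot: [-1.571, 0.0, 0.0]
force: [-0.2, -0.9, -0.2]
grip_width: 0.0311
```

Request:
{"fn": "send_rows", "kwargs": {"series": "0 0 0 2.2 0 2.8 -1; 0 0 0 4.4 0 5.6 -1; 0 0 0 6.6 0 8.4 -1; 0 0 0 8.8 0 11.2 -1; 0 0 0 11 0 14 -1; 0 0 0 13.2 0 16.8 -1; 0 0 0 15.4 0 19.6 -1; 0 0 0 17.6 0 22.4 -1; 0 0 0 19.2 0 24.6 -1; 0 0 0 19.8 0 25.4 -1"}}

```text
time_s: 1.77
ee_pos: [0.5819, -0.009, 0.2047]
eef_rot: [-1.57, 0.001, -0.003]
force: [-0.5, 0.5, -0.8]
grip_width: 0.0004
```

Run:
```python
from h import *
o=get_obs();print(o['time_s'],o['ee_pos'].round(4),o['eef_rot'].round(4),o['grip_width'],o['qpos'].round(2),o['force'].round(2))
a=camera("top");b=camera("side")
v=np.hstack([cv2.resize(a[150:300,210:360],(400,400),interpolation=2),cv2.resize(b[100:250,200:350],(400,400),interpolation=2)])
cv2.imwrite("pics/p1.png",v[:,:,::-1])
```

```text
1.7667 [ 0.5819 -0.009   0.2047] [-1.5704e+00  9.0000e-04 -3.0000e-03] 0.0003568015668586336 [-0.08  0.37  1.43  0.    1.34 -0.08] [-0.51  0.48 -0.77]
```

View pics/p1.png

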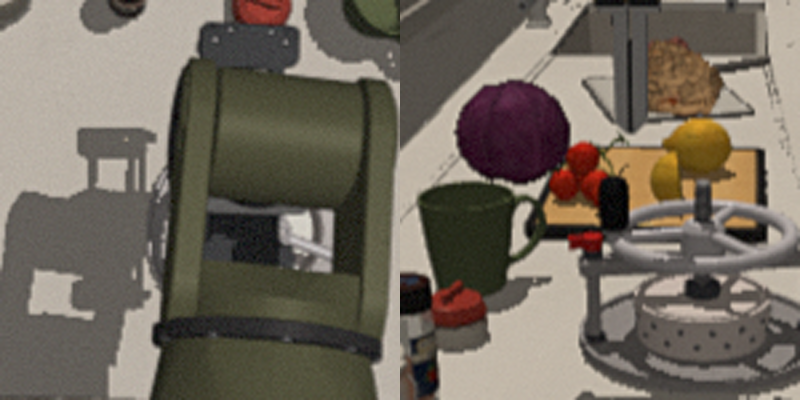

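The fingers are closed above and clear of the handle: in the side half, the fingers are at (632,120) and the handle at (614,200). Next I descend behind the handle.

Request:
{"fn": "send_rows", "kwargs": {"series": "0 0 0 0.3 1 0 -1; 0 0 0 0.6 2 0 -1; 0 0 0 0.9 3 -0.1 -1; 0 0 0 1.2 4 -0.2 -1; 0 0 0 1.3 5 -0.2 -1; 0 0 0 1.3 6 -0.2 -1; 0 0 0 1.3 7 -0.3 -1; 0 0 0 1.3 8 -0.3 -1; 0 0 0 1.3 8.5 -0.3 -1; 0 0 0 1.3 8.5 -0.3 -1"}}

```text
time_s: 2.7
ee_pos: [0.5932, -0.0148, 0.119]
eef_rot: [-1.571, 0.002, -0.005]
force: [-0.4, 0.5, -0.1]
grip_width: 0.0006
```

Request:
{"fn": "send_rows", "kwargs": {"series": "0 0 0 0 0 -0.1 -1; 0 0 0 0 0 -0.2 -1; 0 0 0 0 0 -0.3 -1; 0 0 0 0 0 -0.4 -1; 0 0 0 0 0 -0.5 -1; 0 0 0 0 0 -0.6 -1; 0 0 0 0 0 -0.7 -1; 0 0 0 0 0 -0.8 -1; 0 0 0 0 0 -0.9 -1; 0 0 0 0 0 -1.0 -1"}}

```text
time_s: 3.53
ee_pos: [0.5937, -0.025, 0.1205]
eef_rot: [-1.571, -0.0, -0.005]
force: [-0.7, -0.3, 0.6]
grip_width: 0.0007
```

Run:
```python
from h import *
b=camera("side");o=get_obs();print(o['ee_pos'].round(4),o['force'].round(2))
v=cv2.resize(b[130:250,230:380],(750,600),interpolation=2)
cv2.imwrite("pics/p2.png",v[:,:,::-1])
```

```text
[ 0.5937 -0.0251  0.1205] [0.19 0.14 0.73]
```

View pics/p2.png

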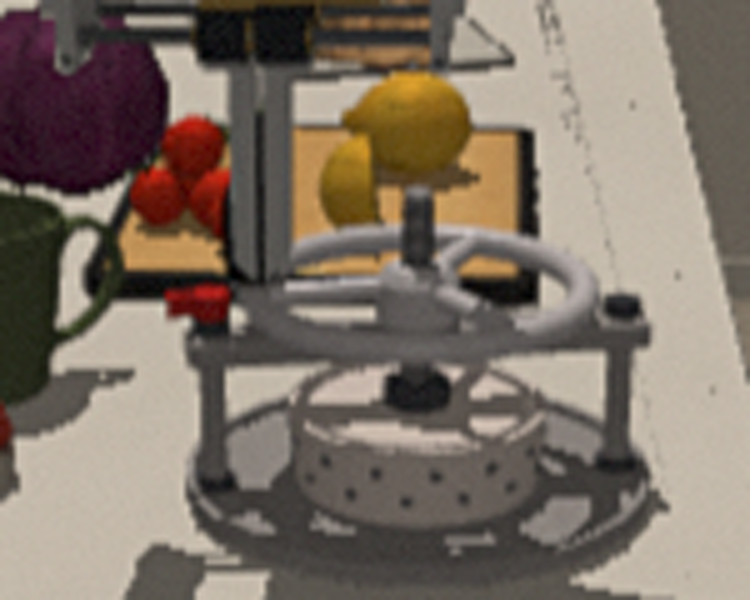

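The fingers stand in front of the handle at the right height, with tips at about (262,280), and no contact force yet. I advance in small steps to find first contact.

Request:
{"fn": "send_rows", "kwargs": {"series": "0 0 0 0 0 -0.05 -1; 0 0 0 0 0 -0.1 -1; 0 0 0 0 0 -0.15 -1; 0 0 0 0 0 -0.2 -1; 0 0 0 0 0 -0.2 -1; 0 0 0 0 0 -0.25 -1; 0 0 0 0 0 -0.25 -1; 0 0 0 0 0 -0.3 -1; 0 0 0 0 0 -0.3 -1; 0 0 0 0 0 -0.3 -1"}}

```text
time_s: 4.42
ee_pos: [0.5938, -0.0278, 0.1205]
eef_rot: [-1.571, -0.0, -0.005]
force: [0.1, 0.5, 0.3]
grip_width: 0.0004
```

Run:
```python
from h import *
F=[]
for i in range(6):
    camera("side");o=get_obs();F.append(o['force'])
print(o['ee_pos'].round(4),np.mean(F,0).round(2),np.std(F,0).round(2))
```

```text
[ 0.5937 -0.0279  0.1205] [ 0.44  0.91 -0.19] [0.58 0.53 0.64]
```

Request:
{"fn": "send_rows", "kwargs": {"series": "0 0 0 0 0 -0.05 -1; 0 0 0 0 0 -0.05 -1; 0 0 0 0 0 -0.1 -1; 0 0 0 0 0 -0.1 -1; 0 0 0 0 0 -0.15 -1; 0 0 0 0 0 -0.15 -1; 0 0 0 0 0 -0.2 -1; 0 0 0 0 0 -0.2 -1; 0 0 0 0 0 -0.2 -1; 0 0 0 0 0 -0.2 -1"}}

```text
time_s: 5.55
ee_pos: [0.5937, -0.0299, 0.1205]
eef_rot: [-1.571, -0.0, -0.005]
force: [2.0, 1.5, -0.0]
grip_width: -0.0001
```

Run:
```python
from h import *
F=[]
for i in range(6):
    camera("side");o=get_obs();F.append(o['force'])
print(o['time_s'],o['ee_pos'].round(4),np.mean(F,0).round(2),np.std(F,0).round(2))
```

```text
5.85 [ 0.5937 -0.03    0.1205] [0.76 1.34 0.21] [0.55 0.41 0.29]
```

Contact confirmed at y ≈ −0.0275, x = 0.594. Ending at that same pose means one full turn. Next I plan the circle and check the push direction all the way round.

```bash
cat > plan.py <<'E'
from h import *
from scipy.optimize import brentq
c=np.array([.529,-.064]);A=np.array([.0125,.008])
pol=lambda r,a:c+r*np.array([np.cos(a),np.sin(a)])
def near(F,H): return F+np.clip(H-F,-A,A)
def handle(F):
    a=np.arctan2(*(F-c)[::-1]); g=lambda p:np.linalg.norm(pol(.075,p)-near(F,pol(.075,p)))-.013
    p=brentq(g,a-.7,a-.05); H=pol(.075,p); n=H-near(F,H); t=np.array([np.sin(p),-np.cos(p)])
    return p,np.degrees(np.arctan2(n[0]*t[1]-n[1]*t[0],n@t))
E
python3 - <<'E'
from plan import *
r=.074
F0=np.array([.5937,-.0275]);print("phi0",np.degrees(handle(F0)[0]),handle(F0)[1])
prev=np.array([.5937,-.030]);b=prev
for k,d in enumerate(range(28,28-366,-6)):
    F=pol(r,np.radians(d));p,dev=handle(F)
    print(k,d,((F-b)*100).round(1),"phi",np.degrees(p).round(1),"dev",dev.round(0))
    if k%10==0 and k: b=F
E
```

```text
phi0 11.927081555717805 11.927081555717807
0 28 [0.1 0.1] phi 10.6 dev 11.0
1 22 [ 0.4 -0.6] phi 5.1 dev 5.0
2 16 [ 0.6 -1.4] phi -0.5 dev -0.0
3 10 [ 0.8 -2.1] phi -6.2 dev -6.0
4 4 [ 0.9 -2.9] phi -12.2 dev -12.0
5 -2 [ 0.9 -3.7] phi -18.3 dev -18.0
6 -8 [ 0.9 -4.4] phi -24.7 dev -25.0
7 -14 [ 0.7 -5.2] phi -31.2 dev -31.0
8 -20 [ 0.5 -5.9] phi -38.1 dev -38.0
9 -26 [ 0.2 -6.6] phi -45.4 dev -40.0
10 -32 [-0.2 -7.3] phi -52.4 dev -32.0
11 -38 [-0.4 -0.6] phi -59.1 dev -25.0
12 -44 [-1.  -1.2] phi -65.4 dev -18.0
13 -50 [-1.5 -1.7] phi -71.5 dev -11.0
14 -56 [-2.1 -2.2] phi -77.3 dev -4.0
15 -62 [-2.8 -2.6] phi -82.9 dev 2.0
16 -68 [-3.5 -2.9] phi -88.3 dev 2.0
17 -74 [-4.2 -3.2] phi -93.9 dev -4.0
18 -80 [-5.  -3.4] phi -99.7 dev -10.0
19 -86 [-5.8 -3.5] phi -105.7 dev -16.0
20 -92 [-6.5 -3.5] phi -112.0 dev -22.0
21 -98 [-0.8  0.1] phi -118.5 dev -29.0
22 -104 [-1.5  0.2] phi -125.1 dev -24.0
23 -110 [-2.3  0.4] phi -131.5 dev -17.0
24 -116 [-3.   0.7] phi -137.5 dev -10.0
25 -122 [-3.7  1.1] phi -143.3 dev -4.0
26 -128 [-4.3  1.6] phi -148.8 dev 3.0
27 -134 [-4.9  2.1] phi -154.1
[... 578 characters left out ...]
 1.2] phi 114.6 dev -18.0
43 -230 [1.5 1.7] phi 108.5 dev -11.0
44 -236 [2.1 2.2] phi 102.7 dev -4.0
45 -242 [2.8 2.6] phi 97.1 dev 2.0
46 -248 [3.5 2.9] phi 91.7 dev 2.0
47 -254 [4.2 3.2] phi 86.1 dev -4.0
48 -260 [5.  3.4] phi 80.3 dev -10.0
49 -266 [5.8 3.5] phi 74.3 dev -16.0
50 -272 [6.5 3.5] phi 68.0 dev -22.0
51 -278 [ 0.8 -0.1] phi 61.5 dev -29.0
52 -284 [ 1.5 -0.2] phi 54.9 dev -24.0
53 -290 [ 2.3 -0.4] phi 48.5 dev -17.0
54 -296 [ 3.  -0.7] phi 42.5 dev -10.0
55 -302 [ 3.7 -1.1] phi 36.7 dev -4.0
56 -308 [ 4.3 -1.6] phi 31.2 dev 3.0
57 -314 [ 4.9 -2.1] phi 25.9 dev 10.0
58 -320 [ 5.4 -2.6] phi 20.8 dev 17.0
59 -326 [ 5.9 -3.3] phi 15.8 dev 16.0
60 -332 [ 6.3 -3.9] phi 10.6 dev 11.0
```

Request:
{"fn": "send_rows", "kwargs": {"series": "0 0 0 0.4 0 -0.6 -1; 0 0 0 0.6 0 -1.4 -1; 0 0 0 0.8 0 -2.1 -1; 0 0 0 0.9 0 -2.9 -1; 0 0 0 0.9 0 -3.7 -1; 0 0 0 0.9 0 -4.4 -1; 0 0 0 0.7 0 -5.2 -1; 0 0 0 0.5 0 -5.9 -1; 0 0 0 0.2 0 -6.6 -1; 0 0 0 -0.2 0 -7.3 -1"}}

```text
time_s: 6.68
ee_pos: [0.591, -0.1034, 0.1204]
eef_rot: [-1.571, -0.0, -0.005]
force: [-1.9, 4.1, 0.1]
grip_width: 0.0006
```

Request:
{"fn": "send_rows", "kwargs": {"series": "0 0 0 -0.4 0 -0.6 -1; 0 0 0 -1.0 0 -1.2 -1; 0 0 0 -1.5 0 -1.7 -1; 0 0 0 -2.1 0 -2.2 -1; 0 0 0 -2.8 0 -2.6 -1; 0 0 0 -3.5 0 -2.9 -1; 0 0 0 -4.2 0 -3.2 -1; 0 0 0 -5.0 0 -3.4 -1; 0 0 0 -5.8 0 -3.5 -1; 0 0 0 -6.5 0 -3.5 -1"}}

```text
time_s: 7.52
ee_pos: [0.5253, -0.1376, 0.1205]
eef_rot: [-1.571, -0.0, -0.006]
force: [2.6, 1.7, -0.1]
grip_width: 0.0003
```

Run:
```python
from h import *
b=camera("side");a=camera("top")
v=np.hstack([cv2.resize(a[170:300,235:365],(400,400),interpolation=2),cv2.resize(b[120:250,250:380],(400,400),interpolation=2)])
cv2.imwrite("pics/p3.png",v[:,:,::-1])
```

```text
(no output)
```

View pics/p3.png

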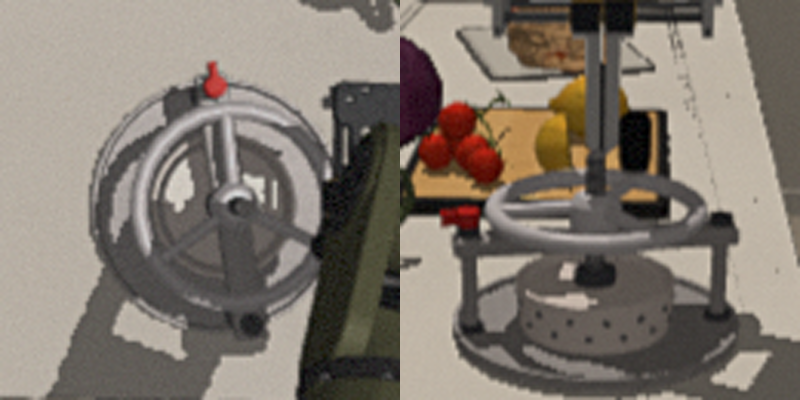

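The handle is at (635,140) in the side half, ahead of the fingers, about a third of the way round, and the press has not moved. I continue.

Request:
{"fn": "send_rows", "kwargs": {"series": "0 0 0 -0.8 0 0.1 -1; 0 0 0 -1.5 0 0.2 -1; 0 0 0 -2.3 0 0.4 -1; 0 0 0 -3.0 0 0.7 -1; 0 0 0 -3.7 0 1.1 -1; 0 0 0 -4.3 0 1.6 -1; 0 0 0 -4.9 0 2.1 -1; 0 0 0 -5.4 0 2.6 -1; 0 0 0 -5.9 0 3.3 -1; 0 0 0 -6.3 0 3.9 -1"}}

```text
time_s: 8.45
ee_pos: [0.4627, -0.0975, 0.1204]
eef_rot: [-1.571, 0.0, -0.005]
force: [1.2, -2.5, -0.6]
grip_width: 0.0004
```

Request:
{"fn": "send_rows", "kwargs": {"series": "0 0 0 -0.3 0 0.7 -1; 0 0 0 -0.6 0 1.4 -1; 0 0 0 -0.8 0 2.2 -1; 0 0 0 -0.8 0 3.0 -1; 0 0 0 -0.9 0 3.7 -1; 0 0 0 -0.8 0 4.5 -1; 0 0 0 -0.6 0 5.3 -1; 0 0 0 -0.4 0 6.0 -1; 0 0 0 -0.1 0 6.7 -1; 0 0 0 0.3 0 7.4 -1"}}

```text
time_s: 9.28
ee_pos: [0.467, -0.0236, 0.1205]
eef_rot: [-1.571, 0.0, -0.005]
force: [1.0, -4.6, -0.3]
grip_width: 0.0006
```

Request:
{"fn": "send_rows", "kwargs": {"series": "0 0 0 0.4 0 0.6 -1; 0 0 0 1.0 0 1.2 -1; 0 0 0 1.5 0 1.7 -1; 0 0 0 2.1 0 2.2 -1; 0 0 0 2.8 0 2.6 -1; 0 0 0 3.5 0 2.9 -1; 0 0 0 4.2 0 3.2 -1; 0 0 0 5.0 0 3.4 -1; 0 0 0 5.8 0 3.5 -1; 0 0 0 6.5 0 3.5 -1"}}

```text
time_s: 10.12
ee_pos: [0.5327, 0.0105, 0.1203]
eef_rot: [-1.571, 0.0, -0.005]
force: [-2.6, -0.9, -0.2]
grip_width: 0.0005
```

Run:
```python
from h import *
b=camera("side");a=camera("top")
v=np.hstack([cv2.resize(a[170:300,235:365],(400,400),interpolation=2),cv2.resize(b[120:250,250:380],(400,400),interpolation=2)])
cv2.imwrite("pics/p4.png",v[:,:,::-1])
```

```text
(no output)
```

View pics/p4.png

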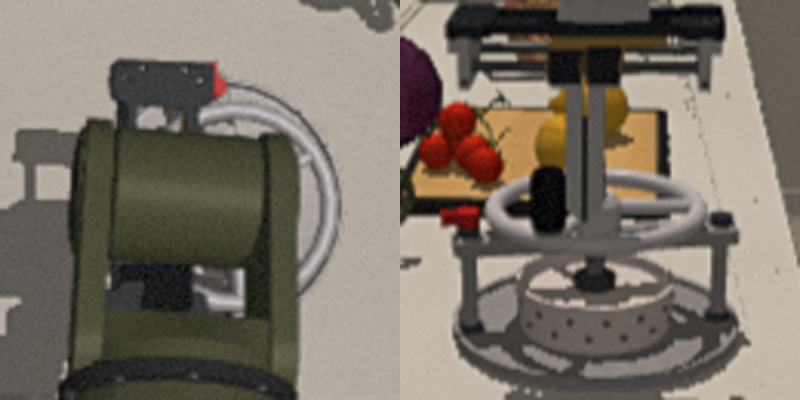

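The handle is at (548,200) in the side half, ahead of the fingers, with about 56° to go, and the press is in place. Next comes the last sector, stopping short of the mark.

Request:
{"fn": "send_rows", "kwargs": {"series": "0 0 0 0.7 0 0 -1; 0 0 0 1.4 0 -0.1 -1; 0 0 0 2.2 0 -0.3 -1; 0 0 0 2.9 0 -0.6 -1; 0 0 0 3.6 0 -1.0 -1; 0 0 0 4.3 0 -1.5 -1; 0 0 0 4.9 0 -2.0 -1; 0 0 0 5.4 0 -2.5 -1; 0 0 0 5.8 0 -2.9 -1; 0 0 0 6.1 0 -3.2 -1"}}

```text
time_s: 11.05
ee_pos: [0.5932, -0.0224, 0.1204]
eef_rot: [-1.571, -0.0, -0.006]
force: [-1.8, 2.5, -0.1]
grip_width: 0.0004
```

Request:
{"fn": "send_rows", "kwargs": {"series": "0 0 0 0 0 -0.1 -1; 0 0 0 0 0 -0.1 -1; 0 0 0 0 0 -0.2 -1; 0 0 0 0 0 -0.2 -1; 0 0 0 0 0 -0.3 -1; 0 0 0 0 0 -0.3 -1; 0 0 0 0 0 -0.4 -1; 0 0 0 0 0 -0.4 -1; 0 0 0 0 0 -0.4 -1; 0 0 0 0 0 -0.4 -1"}}

```text
time_s: 11.88
ee_pos: [0.5928, -0.0259, 0.1205]
eef_rot: [-1.571, -0.0, -0.005]
force: [1.7, 2.2, 1.0]
grip_width: 0.0008
```

Retreat, lift and move aside to check with the top camera.

Request:
{"fn": "send_rows", "kwargs": {"series": "0 0 0 0 0 1 -1; 0 0 0 0 0 2 -1; 0 0 0 0 -2 2 -1; 0 0 0 0 -4 2 -1; 0 0 0 0 -6 2 -1; 0 0 0 0 -8 2 -1; 0 0 0 0 -9.5 2 -1; 0 0 0 -3 -10 0 -1; 0 0 0 -5 -10 -3 -1; 0 0 0 -7 -10 -6 -1"}}

```text
time_s: 12.72
ee_pos: [0.5214, -0.085, 0.2207]
eef_rot: [-1.571, -0.0, -0.003]
force: [-0.3, -0.2, 1.1]
grip_width: 0.0004
```

Request:
{"fn": "send_rows", "kwargs": {"series": "0 0 0 -1.5 0 -3 -1; 0 0 0 -3 0 -6 -1; 0 0 0 -4.5 0 -9 -1; 0 0 0 -6 0 -12 -1; 0 0 0 -7.5 0 -15 -1; 0 0 0 -9 0 -18 -1; 0 0 0 -10.5 0 -20 -1; 0 0 0 -10.5 0 -20 -1; 0 0 0 -10.5 0 -20 -1; 0 0 0 -10.5 0 -20 -1"}}

```text
time_s: 13.55
ee_pos: [0.4167, -0.2841, 0.2204]
eef_rot: [-1.571, 0.0, -0.005]
force: [-0.1, -0.2, 0.2]
grip_width: 0.0004
```

Run:
```python
from h import *
a=camera("top")[:,:,::-1].copy();cv2.imwrite("pics/top5.png",a)
for fn in("pics/top0.png","pics/top5.png"):
    im=cv2.imread(fn);b,g,r=[im[...,k].astype(int) for k in range(3)]
    roi=np.zeros(b.shape,bool); roi[180:225,290:330]=1
    print("red",blob(roi&(r>90)&(r-g>50)),"blk",blob(roi&(im.max(2)<40)))
f=lambda fn:cv2.resize(cv2.imread(fn)[180:290,250:360],(400,400),interpolation=2)
cv2.imwrite("pics/p5.png",np.hstack([f("pics/top0.png"),f("pics/top5.png")]))
```

```text
red [([304.29, 196.0], [301, 190, 8, 11, 49])] blk [([306.45, 205.05], [302, 200, 12, 10, 56])]
red [([304.36, 196.0], [301, 190, 8, 11, 50])] blk [([305.94, 205.14], [302, 200, 11, 10, 51])]
```

View pics/p5.png

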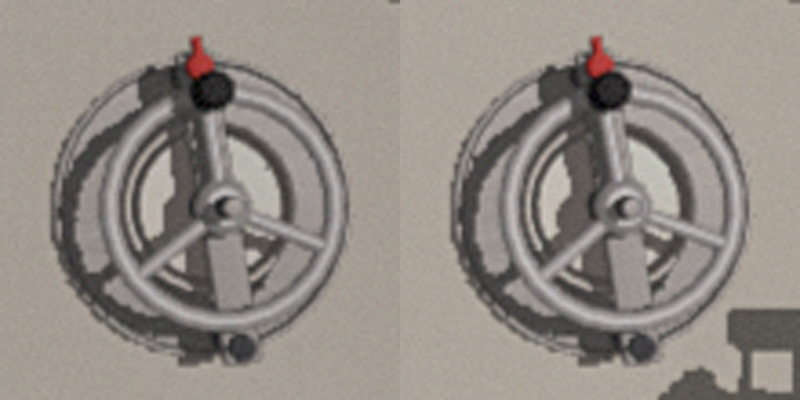

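The press and mark are unchanged (red mark at (196,60) in each half). The handle is slightly short of its start: it is at (209,91) now and was at (213,91). I measure the remainder at sub-pixel level.

Run:
```python
from h import *
H=[]
for fn in("pics/top0.png","pics/top5.png"):
    g=cv2.imread(fn,0).astype(np.float32)
    w=np.clip(75-g[198:213,299:318],0,None); w[g[198:213,299:318]>75]=0
    w=np.clip(55-g[198:213,299:318],0,None)
    n,l,s,c=cv2.connectedComponentsWithStats((w>0).astype(np.uint8)); w[l!=1+s[1:,4].argmax()]=0
    m=cv2.moments(w); H.append((299+m['m10']/m['m00'],198+m['m01']/m['m00']))
print(H,[ray("top",h,.153)[:2].round(4) for h in H])
a,b=[cv2.imread(f,0).astype(np.float32) for f in("pics/top0.png","pics/top5.png")]
# spoke rows below the handle and the whole wheel: rotation about the hub by ECC
M=np.eye(2,3,dtype=np.float32)
mask=np.zeros(a.shape,np.uint8);cv2.circle(mask,(311,236),36,255,-1);cv2.circle(mask,(311,236),28,0,-1);cv2.circle(mask,(308,205),9,255,-1)
for nm,c in(("handle",(308,205)),("spokeR",(328,244)),("spokeL",(294,249)),("hub",(311,236)),("mark",(304,194))):
    t=a[c[1]-5:c[1]+6,c[0]-6:c[0]+7]
    T=cv2.resize(t,None,fx=8,fy=8,interpolation=2);S=cv2.resize(b[c[1]-9:c[1]+10,c[0]-10:c[0]+11],None,fx=8,fy=8,interpolation=2)
    r=cv2.matchTemplate(S,T,cv2.TM_CCOEFF_NORMED);_,v,_,p=cv2.minMaxLoc(r);print(nm,(p[0]-32)/8,(p[1]-32)/8,round(v,3))
```

```text
[(306.5280898876405, 204.77777777777777), (305.6718678292795, 204.95777879761357)] [array([ 0.601 , -0.0445]), array([ 0.6005, -0.0426])]
handle -0.875 0.125 0.978
spokeR -0.125 -0.375 0.927
spokeL 0.0 0.25 0.873
hub -0.125 0.0 0.95
mark 0.0 0.0 0.992
```

About 1.9 mm short by two estimates, so the target is fingers at y ≈ −0.0277, which agrees with the first-contact reading. I go back the same way.

Request:
{"fn": "send_rows", "kwargs": {"series": "0 0 0 1.5 0 3 -1; 0 0 0 3 0 6 -1; 0 0 0 4.5 0 9 -1; 0 0 0 6 0 12 -1; 0 0 0 7.5 0 15 -1; 0 0 0 9 0 18 -1; 0 0 0 11 0 21 -1; 0 0 0 13 0 24 -1; 0 0 0 15.5 0 26.5 -1; 0 0 0 17.6 0 28 -1"}}

```text
time_s: 14.43
ee_pos: [0.5949, -0.0015, 0.2205]
eef_rot: [-1.571, -0.0, -0.002]
force: [0.1, 0.3, 0.1]
grip_width: 0.0005
```

Request:
{"fn": "send_rows", "kwargs": {"series": "0 0 0 0 0 0 -1; 0 0 0 0 1.5 0 -1; 0 0 0 0 3 0 -1; 0 0 0 0 4.5 0 -1; 0 0 0 0 6 0 -1; 0 0 0 0 7.5 0 -1; 0 0 0 0 9 0 -1; 0 0 0 0 10 0 -1; 0 0 0 0 10 -0.5 -1; 0 0 0 0 10 -1 -1"}}

```text
time_s: 15.27
ee_pos: [0.5937, -0.0157, 0.1206]
eef_rot: [-1.571, 0.0, -0.004]
force: [0.2, 0.8, 1.0]
grip_width: 0.0003
```

Next, 1.1 cm towards the handle, then I check the settled reading.

Request:
{"fn": "send_rows", "kwargs": {"series": "0 0 0 0 0 -0.2 -1; 0 0 0 0 0 -0.4 -1; 0 0 0 0 0 -0.6 -1; 0 0 0 0 0 -0.8 -1; 0 0 0 0 0 -0.9 -1; 0 0 0 0 0 -1.0 -1; 0 0 0 0 0 -1.0 -1; 0 0 0 0 0 -1.1 -1; 0 0 0 0 0 -1.1 -1; 0 0 0 0 0 -1.1 -1"}}

```text
time_s: 16.1
ee_pos: [0.5938, -0.0268, 0.1205]
eef_rot: [-1.571, -0.0, -0.005]
force: [0.8, 1.3, 0.4]
grip_width: 0.0007
```

Request:
{"fn": "send_rows", "kwargs": {"series": "0 0 0 0 0 -0.03 -1; 0 0 0 0 0 -0.06 -1; 0 0 0 0 0 -0.09 -1; 0 0 0 0 0 -0.09 -1; 0 0 0 0 0 -0.09 -1; 0 0 0 0 0 -0.09 -1; 0 0 0 0 0 -0.09 -1; 0 0 0 0 0 -0.09 -1; 0 0 0 0 0 -0.09 -1; 0 0 0 0 0 -0.09 -1"}}

```text
time_s: 16.93
ee_pos: [0.5937, -0.0278, 0.1205]
eef_rot: [-1.571, -0.0, -0.005]
force: [2.4, 2.2, 0.9]
grip_width: 0.0006
```

Request:
{"fn": "send_rows", "kwargs": {"series": "0 0 0 0 0 1 -1; 0 0 0 0 0 2 -1; 0 0 0 0 -2 2 -1; 0 0 0 0 -4 2 -1; 0 0 0 0 -6 2 -1; 0 0 0 0 -8 2 -1; 0 0 0 0 -9.5 2 -1; 0 0 0 -3 -10 0 -1; 0 0 0 -5 -10 -3 -1; 0 0 0 -7 -10 -6 -1"}}

```text
time_s: 17.77
ee_pos: [0.5223, -0.0869, 0.2207]
eef_rot: [-1.571, -0.0, -0.003]
force: [1.2, 0.1, -0.6]
grip_width: 0.0005
```

Request:
{"fn": "send_rows", "kwargs": {"series": "0 0 0 -1.5 0 -3 -1; 0 0 0 -3 0 -6 -1; 0 0 0 -4.5 0 -9 -1; 0 0 0 -6 0 -12 -1; 0 0 0 -7.5 0 -15 -1; 0 0 0 -9 0 -18 -1; 0 0 0 -10.5 0 -20 -1; 0 0 0 -10.5 0 -20 -1; 0 0 0 -10.5 0 -20 -1; 0 0 0 -10.5 0 -20 -1"}}

```text
time_s: 18.6
ee_pos: [0.4177, -0.286, 0.2204]
eef_rot: [-1.571, 0.0, -0.005]
force: [-0.3, -0.1, 0.5]
grip_width: 0.001
```

Run:
```python
from h import *
cv2.imwrite("pics/top6.png",camera("top")[:,:,::-1])
a,b=[cv2.imread(f,0).astype(np.float32) for f in("pics/top0.png","pics/top6.png")]
for nm,c in(("handle",(308,205)),("spokeR",(328,244)),("spokeL",(294,249)),("hub",(311,236)),("mark",(304,194)),("post",(316,275)),("mug",(358,155)),("timer",(308,152)),("spice",(258,148)),("clip",(206,146))):
    T=cv2.resize(a[c[1]-5:c[1]+6,c[0]-6:c[0]+7],None,fx=8,fy=8,interpolation=2);S=cv2.resize(b[c[1]-9:c[1]+10,c[0]-10:c[0]+11],None,fx=8,fy=8,interpolation=2)
    r=cv2.matchTemplate(S,T,cv2.TM_CCOEFF_NORMED);_,v,_,p=cv2.minMaxLoc(r);print(nm,(p[0]-32)/8,(p[1]-32)/8,round(v,3))
f=lambda fn:cv2.resize(cv2.imread(fn)[180:290,250:360],(400,400),interpolation=2)
cv2.imwrite("pics/p6.png",np.hstack([f("pics/top0.png"),f("pics/top6.png")]))
```

```text
handle 0.0 0.125 0.983
spokeR -0.25 0.0 0.954
spokeL -0.25 -0.125 0.916
hub -0.125 0.0 0.949
mark 0.0 0.0 0.995
post 0.0 0.0 0.993
mug 0.0 -0.25 0.981
timer 0.0 0.0 0.96
spice 0.0 0.0 0.956
clip 0.625 -0.25 0.95
```

View pics/p6.png

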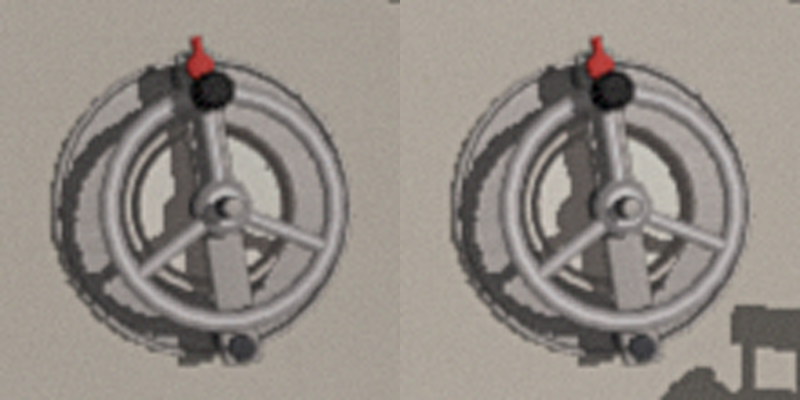

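The handle is back where it started: (213,91) in the left half and (613−400, 91) in the right. The mark, posts and tray are unmoved, and the arm is clear.

```bash
python3 -c "
from station import *
print(hand_in())"
```

```text
the job is handed in; nothing more can be done
None
```

I turned the hand wheel one full turn clockwise, pushing the handle with the closed fingertips. The handle stands at the red mark again and the fingers are well clear. The job was handed in at about 18.7 s.

- **Wheel angle:** the first pass stopped about 1.5° short on purpose. A second small push finished it. Compared with the first top picture, the handle is now within about 0.1 pixel of its start, roughly 0.3 mm.
- **Press:** the red mark and the opposite post show no shift. The force readings at the end of each move stayed below about 5 N.
- **Bystanders:** the timer and spice jar show no shift. The mug's match differed by 0.25 pixel.
- **Check that disagreed:** the clip jar's match differed by about 0.6 pixel. I put that down to matching a plain white patch, since the arm did not go near it, but I did not look at it again.

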